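# Show by pointing which bottle goes into which tray

## Task

Show a new colleague which bottle is to go where, by pointing only: bring the shut fingertips a few centimetres above the middle of the orange cap of the tall white bottle and stay there for two seconds, then point in the same way at the middle of the empty white tray, from just above it, for two seconds and finish still pointing there. Touch and move nothing, and point at no other bottle or tray: when you pass over one, keep the fingertips at least 10 cm above it.

Things in the scene. Friction and masses are not known exactly. Their poses are not given: they have to be found in the camera images.
- bottle_orange: The bottle to point at first: white plastic bottle with an orange screw cap, 70 mm in diameter and 169 mm high including the cap; the cap is centred on the bottle's axis, its flat top 169 mm above the origin. Origin at the centre of its underside, z up. Stands upright on the worktop; loose, and must not be touched.
- bottle_red_a: White plastic bottle with a red cap, 66 mm in diameter, 126 mm high. Not to be pointed at. Origin at the centre of its underside, z up. Stands upright on the worktop; loose, and must not be touched.
- bottle_red_b: White plastic bottle with a red cap, 56 mm in diameter, 113 mm high. Not to be pointed at. Origin at the centre of its underside, z up. Stands upright on the worktop; loose, and must not be touched.
- bottle_blue: Large white plastic bottle with a blue cap, 98 mm in diameter, 201 mm high. Not to be pointed at. Origin at the centre of its underside, z up. Stands upright on the worktop; loose, and must not be touched.
- white_tray: The tray to point at second: empty open white tray, 110 mm along its x, 220 mm along its y, rim 36 mm high. Origin at the centre of its underside, z up. Loose on the worktop, must not be touched.
- red_tray: Open red tray, 150 mm along its x, 200 mm along its y, rim 40 mm high, with two blue screw caps lying in it. Not to be pointed at. Origin at the centre of its underside, z up. Loose on the worktop, must not be touched.
- spare_cap_a: Blue screw cap, 47 mm in diameter, 26 mm high, lying in the red tray. Origin at the centre of its underside. Must not be touched.
- spare_cap_b: Blue screw cap, 47 mm in diameter, 26 mm high, lying in the red tray. Origin at the centre of its underside. Must not be touched.
Things that resemble listed ones, but are neither listed nor needed, are in the scene too. Leave any green look-alike of the white_tray alone.

How it is judged:
By the outcome, as a careful person would: the job done as asked, in the order asked, and still so for the second after the job is handed in, with the robot touching nothing.
It also fails if it takes over 48 s, if anything falls off the work surface, if the arm or the gripper's body presses on something with over 40 N, if the wrist force passes 120 N, or if a joint passes its speed limit or range.

## Robot

A 6-joint arm with a two-finger parallel gripper is mounted at the origin on the work surface; the furniture and walls round the work are solid. World frame = base frame: x ahead of the robot, y to its left, z up, the work surface at z = 0. Lengths are in mm, angles in rad, forces in N, time in s.
With the tool pointing down it reaches from about 275 to 825 mm from the base axis. Payload 4.9 kg.
Tool frame: the origin (TCP) lies at the very end of the fingers, on their centre line; the grasp point (between the pads) lies 19 mm behind it; z points along the fingers, y is the line along which they close (so a half turn about z gives the same grasp; the last joint's range is limited). The gripper opens to 85 mm and grips with 20 to 120 N. Pads are 22 mm wide; open, the fingers measure 114 mm over their backs; the gripper's body (76 mm by 85 mm) begins 54 mm behind the grasp point. The pads swing forward as they close: fully open they stand 13 mm farther back than shut.
Start: joints at [-1.455, 0.326, -0.193, 1.052, 0, 1.437], TCP at [135.977, -532.944, 231.281] pointing down, gripper open.
Joint ranges: [-2.65, 2.65], [-0.97, 1.79], [-1.3, 1.35], [-1.93, 2.1], [-1.47, 1.37], [-3.14, 3.14]. Speed limits (rad/s): [2.57, 2.57, 3.14, 3.14, 3.14, 3.14].

## Interface

Orientations are given as [roll, pitch, yaw] about the fixed x, y, z axes, in that order (R = Rz(yaw) Ry(pitch) Rx(roll)).
In Python, from bench import bot, solve_ik, imaging gives the robot as it stands. Calls block until the motion is done:
- bot.move_ptp(position, orientation): joint-space move of the TCP to a pose.
- bot.movel(position, rot=None, max_speed=150, threshold=None): straight line of the TCP; rot=None keeps the orientation; max_speed is the mean speed in mm/s. With threshold (N) it stops when the force on the tool has changed by that much, and returns True; else False.
- bot.move_j(angles): joint-space move.
- bot.grip(opening, effort=None): opening from 0.0 (shut) to 1.0 (fully open); effort is the grip in N (None keeps the last); returns when the fingers have stopped.
- bot.dwell(seconds).
- solve_ik(position, orientation): joint angles nearest the present ones, or None.
- bot.get_state(): the state.
- imaging.capture(name): name is "scene" or "side" or "wrist"; returns the picture (480x640x3 uint8, blue, green, red); there is no depth.
- imaging.camera_model(name): a dict with "K" (3x3 intrinsics, pixels), "position" and "rotation" of the camera in the world. Camera axes: x right, y up, looking along -z (the intrinsics and any distortion apply to the point x, -y, -z); pixel columns grow to the right and rows downward; lengths in mm; the calibration is good to about 2 mm. A picture is of the moment at which its call begins: read the wrist's pose just before it. camera_model takes no time and is no camera call; for the wrist camera it gives the pose at the moment of the call.
A pose or a line that the arm cannot do raises bot.IKError and nothing moves.
- bot.sign_off(): hands the job in; it is judged then, once.
The state is a dict: "t": time; "qpos": joint angles; "joint_velocities": joint speeds; "effort": joint torques, N m; "tcp_pos": TCP position; "orientation": TCP orientation; "contact_force": force on the tool from outside, world axes, zero at the start; "wrist_torque": the same for the moment, N m; "opening": opening from 0.0 (shut) to 1.0 (fully open); "gripper_force": force on a finger pad.
Only numpy, scipy, OpenCV 4.12 (cv2) and the standard library are available. Lean on these libraries where they do the work, as an engineer would, in place of code of your own. Each camera call takes 0.05 s, during which the arm holds its last target. There are 200 camera calls.

## Working session

There is one attempt and no reset: what is moved stays moved. The work goes in short steps, each a Python script; the robot and the scene stay as the last script left them, time stands still between calls to the robot, and variables do not carry over. Pictures are saved under pics/ and viewed, at most 10 in all, crops included, and the job is handed in when it is done.

```bash
mkdir -p pics; python3 - <<'E'
from bench import bot, imaging
import cv2
for n in("scene","side"):
    cv2.imwrite(f"pics/{n}.png",imaging.capture(n)); m=imaging.camera_model(n); print(n,m)
s=bot.get_state();print(s["t"],s["tcp_pos"],s["orientation"])
E
```

```text
scene {'K': array([[499.22707816,   0.        , 315.3095316 ],
       [  0.        , 499.22707816, 241.0920701 ],
       [  0.        ,   0.        ,   1.        ]]), 'position': array([-393.95357023,  480.53522077,  931.2247407 ]), 'rotation': array([ 0.83040799, -0.01323149, -2.12489239])}
side {'K': array([[604.68751402,   0.        , 327.21935276],
       [  0.        , 604.68751402, 238.61492002],
       [  0.        ,   0.        ,   1.        ]]), 'position': array([  -67.96202667, -1035.62716388,   651.15843577]), 'rotation': array([ 1.07782067,  0.02675144, -0.4470374 ])}
0.1 [ 135.94233796 -532.38074752  230.59324022] [-3.14004341e+00 -2.24327016e-04  2.49822224e-01]
```

View pics/scene.png

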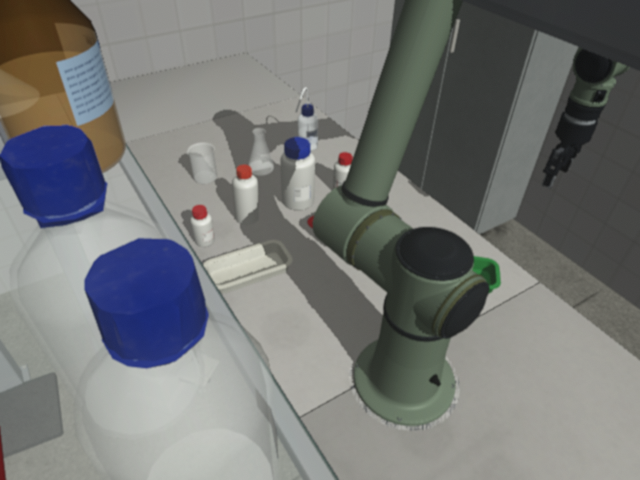

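View pics/side.png

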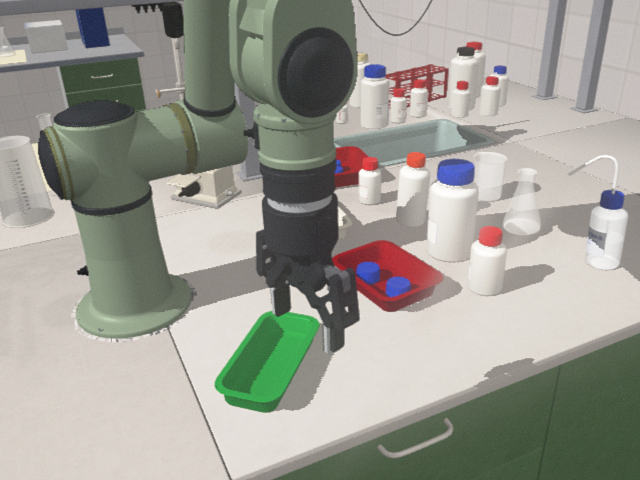

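The scene view shows the orange cap at about (244,172), between red caps at (200,212) and (344,158), with the blue cap at (297,148). The white tray is at about (245,265). In the side view the orange cap is at (416,160), the red tray at (388,275) and the green look-alike at (268,360).

```bash
cat > h.py <<'E'
import numpy as np, cv2
from scipy.spatial.transform import Rotation as Ro
def ray(m,u,v):
    K=m["K"]; d=np.array([(u-K[0,2])/K[0,0],-(v-K[1,2])/K[1,1],-1])
    return np.array(m["position"]),Ro.from_euler("xyz",m["rotation"]).as_matrix()@d
def onz(m,u,v,z):
    p,d=ray(m,u,v); return (p+d*(z-p[2])/d[2]).round(1)
def pix(m,P):
    c=Ro.from_euler("xyz",m["rotation"]).as_matrix().T@(np.array(P)-m["position"])
    return m["K"][0,2]-m["K"][0,0]*c[0]/c[2], m["K"][1,2]+m["K"][1,1]*c[1]/c[2]
E
python3 - <<'E'
from h import *
from bench import imaging
M={n:imaging.camera_model(n) for n in("scene","side")}
for n in M:
    h=cv2.cvtColor(cv2.imread(f"pics/{n}.png"),cv2.COLOR_BGR2HSV)
    for c,mk in(("red",((h[...,0]<14)|(h[...,0]>172))&(h[...,1]>150)&(h[...,2]>90)),("blue",(abs(h[...,0].astype(int)-117)<10)&(h[...,1]>150))):
        k,l,s,ce=cv2.connectedComponentsWithStats(mk.astype(np.uint8))
        for i in range(1,k):
            if s[i,4]>40: print(n,c,s[i],ce[i].round(),"hue",np.median(h[l==i][:,0]),"z155",onz(M[n],*ce[i],155),"z110",onz(M[n],*ce[i],110), "z185",onz(M[n],*ce[i],185))
a=cv2.imread("pics/scene.png")[120:300,170:370]
cv2.imwrite("pics/c1.png",cv2.resize(a,None,fx=3.2,fy=3.2,interpolation=cv2.INTER_CUBIC))
E
```

```text
scene red [340 153  12  12 118] [345. 158.] hue 0.0 z155 [ 573.7 -229.4  155. ] z110 [ 629.8 -270.6  110. ] z185 [ 536.3 -202.   185. ]
scene red [237 165  14  13 152] [244. 171.] hue 3.0 z155 [661.8  43.6 155. ] z110 [723.   18.3 110. ] z185 [621.   60.5 185. ]
scene red [193 206  13  13 135] [199. 212.] hue 179.0 z155 [560.1 213.2 155. ] z110 [615.4 197.7 110. ] z185 [523.2 223.5 185. ]
scene red [  0 452   4  28  60] [  1. 469.] hue 0.0 z155 [132.1 707.3 155. ] z110 [162.6 720.4 110. ] z185 [111.8 698.5 185. ]
scene blue [   0  126  106  100 7464] [ 54. 173.] hue 115.0 z155 [912.9 482.9 155. ] z110 [988.7 483.1 110. ] z185 [862.4 482.9 185. ]
scene blue [294 138  15  20 197] [302. 147.] hue 115.0 z155 [ 687.1 -155.6  155. ] z110 [ 749.7 -192.4  110. ] z185 [ 645.3 -131.   185. ]
scene blue [   86   240   121   127 11539] [147. 301.] hue 115.0 z155 [343.9 411.6 155. ] z110 [386.7 407.6 110. ] z185 [315.4 414.3 185. ]
side red [467  43  13   6  48] [473.  45.] hue 179.0 z155 [1592.8 1052.3  155. ] z110 [1743.5 1241.6  110. ] z185 [1492.4  926.   185. ]
side red [487  77  10   7  55]
[... 1157 characters left out ...]
91.7 -420.2  185. ]
side blue [365  66  16  11 110] [371.  70.] hue 115.0 z155 [1004.2  873.9  155. ] z110 [1101.5 1047.1  110. ] z185 [939.4 758.5 185. ]
side blue [438 168  24  15 161] [447. 174.] hue 115.0 z155 [671.8 -55.9 155. ] z110 [738.8  33.  110. ] z185 [ 627.  -115.1  185. ]
side blue [357 262  22  21 307] [367. 271.] hue 116.0 z155 [ 328.5 -323.5  155. ] z110 [ 364.4 -258.9  110. ] z185 [ 304.5 -366.6  185. ]
side blue [388 278  20   8  73] [397. 281.] hue 117.0 z155 [ 353.8 -370.3  155. ] z110 [ 392.1 -309.9  110. ] z185 [ 328.3 -410.5  185. ]
side blue [387 284  16  12 126] [393. 290.] hue 116.0 z155 [ 335.4 -390.   155. ] z110 [ 372.  -331.5  110. ] z185 [ 311.  -429.1  185. ]
```

View pics/c1.png

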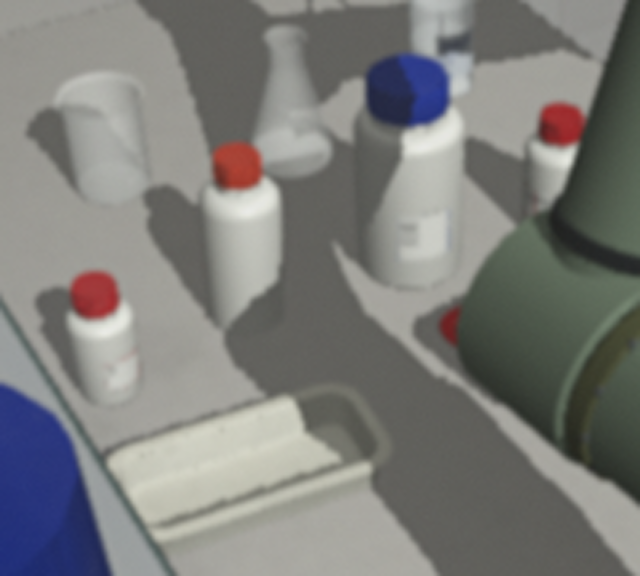

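The crop shows the white tray with its outer rim corners at scene pixels of about (203,264), (278,241), (292,262) and (218,289). I'll compute its centre, shut the gripper, and go above the orange cap at a safe height.

```bash
python3 - <<'E'
from h import *
from bench import bot,imaging,solve_ik
M=imaging.camera_model("scene")
c=[onz(M,*p,36) for p in((203.4,264.4),(277.8,241.3),(291.9,262),(218,289))]
print(c,np.mean(c,0))
print("shelf edge", [[onz(M,*p,z) for p in ((200,255),(225,310))] for z in(300,500,700)])
s=bot.get_state(); o=[np.pi,0,s["orientation"][2]]
bot.grip(0.0)
p=s["tcp_pos"]; bot.movel([p[0],p[1],340],max_speed=250)
for P in((662,48,340),(662,48,204)):print(solve_ik(P,[np.pi,0,0]))
# check path height: joint interpolation from here
q=solve_ik((662,48,340),[np.pi,0,0]); print(bot.get_state()["qpos"],bot.get_state()["t"])
E
```

```text
[array([503.8, 242.6,  36. ]), array([483.4,  40.8,  36. ]), array([396.6,  47.4,  36. ]), array([408.1, 244.7,  36. ])] [447.975 143.875  36.   ]
shelf edge [[array([264.7, 308.8, 300. ]), array([123.4, 323. , 300. ])], [array([ 56. , 363.2, 500. ]), array([-40.5, 372.9, 500. ])], [array([-152.7,  417.6,  700. ]), array([-204.4,  422.8,  700. ])]]
[-0.03873477  0.52043812  0.37870784  1.42906604  0.          3.10285789]
[-0.03873477  0.55692258  0.09872219  1.11259594  0.          3.10285789]
[-1.45511753e+00  2.79034114e-01  1.84792421e-02  1.30943617e+00
 -1.38860262e-05  1.43667891e+00] 1.45
```

```bash
python3 - <<'E'
from h import *
from bench import bot,imaging
bot.move_ptp([662,48,370],[np.pi,0,1.55])
s=bot.get_state();print(s["t"],s["tcp_pos"],s["opening"])
for n in("wrist","scene"):
    m=imaging.camera_model(n);im=imaging.capture(n)
    h=cv2.cvtColor(im,cv2.COLOR_BGR2HSV); mk=((h[...,0]<14)|(h[...,0]>172))&(h[...,1]>150)&(h[...,2]>90)
    k,l,st,ce=cv2.connectedComponentsWithStats(mk.astype(np.uint8))
    for i in range(1,k):
        if st[i,4]>100: print(n,st[i],ce[i].round(),np.median(h[l==i][:,0]),onz(m,*ce[i],165),onz(m,*ce[i],155))
    cv2.imwrite(f"pics/2{n}.png",im)
E
```

```text
4.2167 [662.02558196  46.88228879 370.01570985] 0.00047656636128103687
wrist [ 247    0   42   43 1487] [268.  20.] 179.0 [629.4 183.9 165. ] [628.4 185.7 155. ]
wrist [ 288  177   46   46 1627] [310. 200.] 6.0 [656.7  46.  165. ] [656.5  43.7 155. ]
wrist [  87  267  135  134 9416] [151. 322.] 177.0 [506.7 -66.3 165. ] [502.1 -71.8 155. ]
scene [340 153  11  12 110] [345. 158.] 0.0 [ 561.9 -219.7  165. ] [ 574.4 -228.9  155. ]
scene [238 165  13  13 147] [244. 171.] 4.0 [647.2  49.  165. ] [660.8  43.3 155. ]
scene [333 198  54  49 709] [352. 217.] 0.0 [341.4 -90.3 165. ] [351.  -97.8 155. ]
```

View pics/2wrist.png

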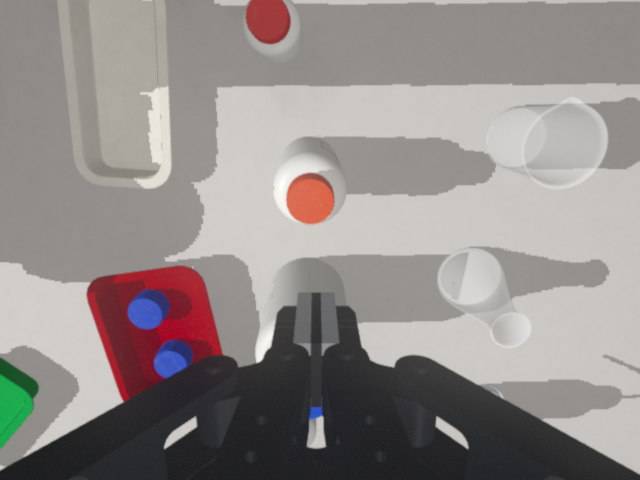

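The wrist view shows the orange cap top centred at (310,200), which is x 657, y 46.5. The white tray's near end is at the upper left, around (120,185). I'll point at the cap, then rise and look at the tray from close by.

```bash
python3 - <<'E'
from h import *
from bench import bot,imaging
bot.movel([657,46.5,370],max_speed=100)
bot.movel([657,46.5,202],max_speed=100)
print(bot.get_state()["tcp_pos"],bot.get_state()["t"])
bot.dwell(2.6)
s=bot.get_state();print(s["t"],s["tcp_pos"],s["contact_force"])
cv2.imwrite("pics/3side.png",imaging.capture("side")[60:300,250:570])
bot.movel([657,46.5,370],max_speed=150)
bot.movel([448,105,370],max_speed=150)
m=imaging.camera_model("wrist");im=imaging.capture("wrist");cv2.imwrite("pics/3w.png",im)
import pickle;pickle.dump(m,open("m.pkl","wb"))
print([onz(m,*p,36) for p in((0,0),(320,0),(320,240))],bot.get_state()["t"])
E
```

```text
[657.4501933   46.46384846 202.68952663] 6.4
9.0 [657.00289208  46.50506711 202.00100161] [0.05200997 0.05447149 0.90205544]
[array([133.7, 287.7,  36. ]), array([456.5, 280.8,  36. ]), array([451.8,  25.9,  36. ])] 11.9667
```

View pics/3side.png

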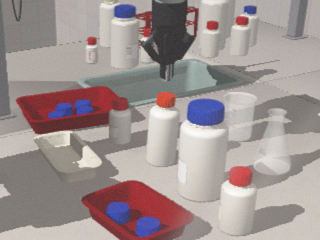

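View pics/3w.png

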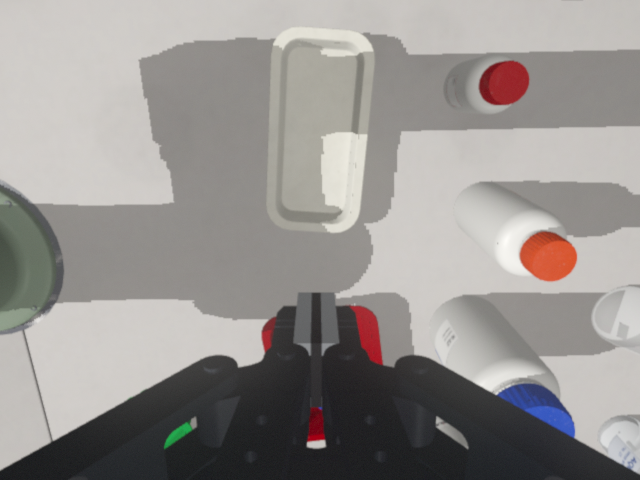

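The side crop shows the shut fingertips directly above the orange cap. The wrist view shows the whole white tray: rim columns 267–376, rows 27–232, centre at about (320,130).

```bash
python3 - <<'E'
from h import *
from bench import bot,imaging
import pickle
m=pickle.load(open("m.pkl","rb"))
c=np.array([onz(m,*p,36) for p in((275,28),(376,31),(361,232),(267,229))]);print(c)
x,y=c.mean(0)[:2];print(x,y)
bot.movel([x,y,250],max_speed=150)
bot.movel([x,y,58],max_speed=100)
bot.dwell(2.6)
s=bot.get_state();print(s["t"],s["tcp_pos"],s["contact_force"])
cv2.imwrite("pics/4side.png",cv2.resize(imaging.capture("side")[100:280,220:460],None,fx=2.5,fy=2.5))
im=imaging.capture("wrist");cv2.imwrite("pics/4w.png",im)
E
```

```text
[[409.8 256.1  36. ]
 [513.6 251.1  36. ]
 [500.5  34.8  36. ]
 [389.5  40.9  36. ]]
453.35 145.725
17.625 [453.38919721 145.73021625  58.00486579] [-0.07823626  0.46293646  0.02699291]
```

View pics/4side.png

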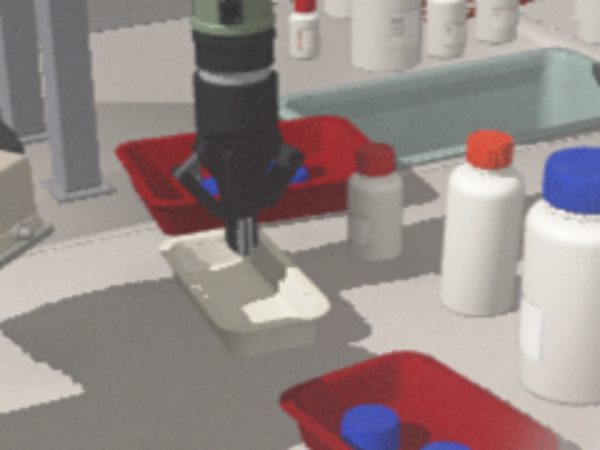

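View pics/4w.png

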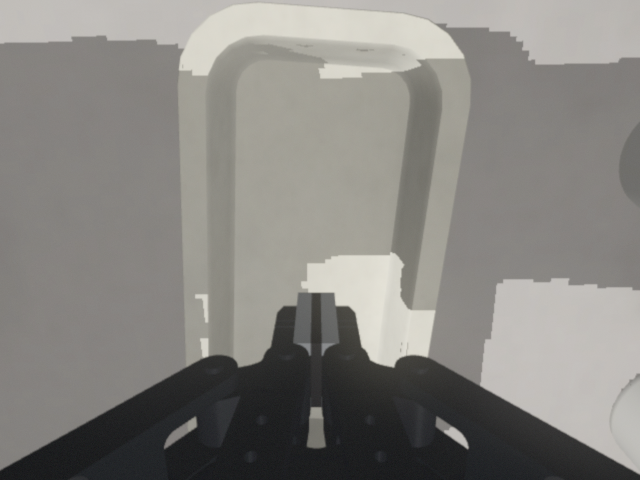

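The wrist view shows the fingertips centred across the tray, and the side view shows them just above its middle, with nothing touched. Handing in.

```bash
python3 -c "
from bench import bot
print(bot.sign_off())"
```

```text
the job is handed in; nothing more can be done
None
```

The arm pointed for 2.6 s from about 33 mm above the orange cap, then for 2.6 s from about 22 mm above the white tray's rim at its middle, where it still points; no contact force showed at either stop, and the job was handed in at about 18 s.

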